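Put the brine sample through the cool box flap into its rack

ROBOT

A 7-joint arm with a two-finger parallel gripper is mounted at the origin on the work surface. World frame = base frame: x ahead of the robot, y to its left, z up, the work surface at z = 0. Lengths are in m, angles in rad, forces in N, time in s.
With the tool pointing down it reaches from about 0.425 to 0.825 m from the base axis. Payload 3.6 kg.
Tool frame: the origin (TCP) lies where the fingers leave the gripper's body, on its centre line; the fingertips stand 73 mm ahead of it and the grasp point (between the pads) lies 54 mm ahead of it; z points along the fingers, y is the line along which they close (so a half turn about z gives the same grasp; the last joint's range is limited). The gripper opens to 85 mm and grips with 20 to 120 N. Pads are 22 mm wide; open, the fingers measure 114 mm over their backs; the gripper's body (76 mm by 85 mm) begins 54 mm behind the grasp point. The pads swing forward as they close: fully open they stand 13 mm farther back than shut.
Start: joints at [1.091, 0.615, -0.013, 1.423, 0.008, 1.103, -0.04], TCP at [0.284, -0.584, 0.304] pointing down, gripper open.
Joint ranges: [-3.12, 3.12], [-0.3, 2.06], [-1.34, 1.32], [0.26, 2.42], [-1.36, 4.5], [0.01, 1.98], [-2.84, 2.84]. Speed limits (rad/s): [2.79, 2.79, 3.14, 3.14, 3.14, 3.14, 3.14].

INTERFACE

Orientations are given as a unit quaternion [x, y, z, w].
In Python, from station import arm, snapshot, camera_info, ticket gives the robot as it stands. Calls block until the motion is done:
- arm.movep(position, orientation): joint-space move of the TCP to a pose.
- arm.line_to(position, velocity=0.15, ori=None): straight line of the TCP; ori=None keeps the orientation; velocity is the mean speed in m/s.
- arm.move_j(angles): joint-space move.
- arm.move_gripper(opening, effort=None): opening from 0.0 (shut) to 1.0 (fully open); effort is the grip in N (None keeps the last); returns when the fingers have stopped.
- arm.pause(seconds).
- arm.ik(position, orientation): joint angles nearest the present ones, or None.
- snapshot(name): name is "side" or "top"; returns the picture (400x640x3 uint8, blue, green, red); there is no depth.
- camera_info(name): a dict with "fx", "fy", "cx", "cy" (pixels), "R" (3x3) and "t" (3): a world point X has camera coordinates R X + t. Camera axes: x right, y down, z forward; pixel columns grow to the right and rows downward; lengths in m; the calibration is good to about 2 mm. A picture is of the moment at which its call begins. camera_info takes no time and is no camera call.
A pose or a line that the arm cannot do raises arm.MotionError and nothing moves.
- ticket.finish_job(): hands the job in; it is judged then, once.
Readings, each from a call of its own:
- arm.read_time(): time.
- arm.read_joint_positions(): joint angles.
- arm.read_dq(): joint speeds.
- arm.read_effort(): joint torques, N m.
- arm.read_tool_pos(): TCP position.
- arm.read_eef_rot(): TCP orientation.
- arm.read_ft_force(): force on the tool from outside, world axes, zero at the start.
- arm.read_wrist_torque(): the same for the moment, N m.
- arm.read_opening(): opening from 0.0 (shut) to 1.0 (fully open).
- arm.read_finger_force(): force on a finger pad.
Only numpy, scipy, OpenCV 4.12 (cv2) and the standard library are available. Lean on these libraries where they do the work, as an engineer would, in place of code of your own. Each camera call takes 0.05 s, during which the arm holds its last target. There are 200 camera calls.

TASK

Put today's sample tube, the one with the blue cap, away in the blue cool box: push it in through the orange spring flap, lower it gently until it stands upright and fully home in the free cell of the rack inside, and let the flap swing shut over it. You have to feel for the cell, because the rack never lies in quite the same place; do not force the tube or let it fall in, and leave everything else on the table alone.

Things in the scene. Friction and masses are not known exactly. Their poses are not given: they have to be found in the camera images.
- sample: The sample tube to put away: closed flat-bottomed white tube with a paper band and a blue screw cap, round, 84 mm tall, 23 mm across, the cap (top 18 mm) 24 mm across, 45 g give or take a third. It starts upright on the table. Origin: centre of its underside; z: its axis, up to the cap.
- spare: A second tube of the same size with a red cap, upright on the table, to be left alone. Origin: centre of its underside.
- coolbox: Blue insulated cool box with white lid, fixed, 240 mm (its x) by 300 mm (y) by 190 mm tall, turned by up to 0.35 rad. Origin: centre of its underside; x points away from the robot at yaw 0, z up. The lid's flat top is at z = 190 mm, the lid 20 mm thick. Its mouth, shut by the orange flap, runs from x = -37 to +4 mm and y = -75 to +75 mm. Inside, a grey rack lies on cold packs.
- mouth (a point): Middle of the mouth in the lid, level with the lid's top: 41 mm wide along the box's x, 150 mm long along its y. Axes as the cool box. The flap is hinged along the mouth's far edge (+x side) and swings only down into the box; its free edge is at the near side.
- cell (a point): Where the rack's one free cell (middle, at its top) would be with the rack pushed fully to the box's -y side: box frame x = -20, y = -20, z = 95 mm. The rack has always slid from there, 4 to 36 mm towards +y; its height is up to 4 mm off, its x less than 1 mm: not measured, hidden; feel for it. Cell: square, 26 mm wide, 36 mm deep to a foam pad that gives 5 mm at 12 N.
- rack_side (a point): A point level with the rack's top, box frame x = -20, y = 25, z = 95 mm; the top is flat on both sides of the cell. The rack yields along y only above about 15 N. A tube left standing on the top keeps the flap from shutting; one that is home in the cell has its cap top 43 to 52 mm below the lid's top, just below the flap's swing.
- flap (a joint): Angle of the orange flap (40 by 146 by 3 mm), 0 shut and flush with the lid, up to 1.5 rad pushed down into the box. A spring shuts it: 0.023 N m when shut, 0.05 N m at 1.5 rad. A tube pushed straight down at x = -20 mm in the box's frame turns it to about 1.3 rad with some 2 to 5 N; then its edge rubs along the tube and nudges its foot towards the near side.
- flap_edge (a point): Middle of the flap's free edge; moves with the flap.
- basin: Green plastic basin, 270 mm across, 100 mm high, on the table's left; leave alone. Origin: centre of its underside.
- jar: Green glass jar, 76 mm across, 125 mm tall, left of the cool box; leave alone. Origin: centre of its underside.
- wrap: Cardboard carton of film, 50 by 150 by 50 mm, on the right; leave alone. Origin: centre of its underside.
- spoon: Spoon, 200 mm long, lying at the right; leave alone. Origin: near its middle, on its underside.

How it is judged:
On the way, in this order (a step that is already met when the one before it is completed fails the run):
1. the blue-capped tube holds the flap open, its foot well inside the box (x of sample in the frame of coolbox between -0.037 and 0.004 m and y of sample in the frame of coolbox between -0.03 and 0.03 m and value of joint flap above 0.9 rad and z of sample in the frame of coolbox below 0.15 m), for 0.1 s.
2. the tube stands fully home in the rack's cell (x of sample in the frame of coolbox between -0.037 and 0.004 m and y of sample in the frame of coolbox between -0.03 and 0.03 m and z of sample in the frame of coolbox between 0.03 and 0.07 m and angle between sample's own z axis and vertical below 0.15 rad), for 0.2 s.
At the end, for the whole second after the job is handed in: The blue-capped tube stands in the rack's cell under the mouth (within 30 mm of its middle sideways, foot 30 to 70 mm above the box's underside, within 0.15 rad of upright), at rest; the flap is shut to within 0.06 rad; all else is left where it was (all of step 2 and value of joint flap below 0.06 rad and linear speed of sample below 0.02 m/s); the robot touches nothing.
It fails at once if the tube is pressed against the cool box, its flap or its rack with more than 25 N (contact force between sample and coolbox above 25 N).
It fails at once if the gripper presses on the cool box, its flap or its rack with more than 25 N (contact force between any of the fingers, the arm and coolbox above 25 N).
It fails at once if the tube falls inside the box (faster than 0.5 m/s below the lid) (x of sample in the frame of coolbox between -0.037 and 0.004 m and y of sample in the frame of coolbox between -0.03 and 0.03 m and z of sample in the frame of coolbox below 0.17 m and linear speed of sample above 0.5 m/s).
It fails at once if the red-capped tube is moved by more than 15 mm or tipped (distance of spare from where it was at the start of the episode above 0.015 m or angle between spare's own z axis and vertical above 0.3 rad).
It fails at once if another thing on the table is moved by more than 20 mm (distance of any of basin, jar, wrap, spoon from where it was at the start of the episode above 0.02 m).
It also fails if it takes over 72 s, if anything falls off the work surface, if the arm or the gripper's body presses on something with over 40 N, if the wrist force passes 120 N, or if a joint passes its speed limit or range.

## Working session

There is one attempt and no reset: what is moved stays moved. The work goes in short steps, each a Python script; the robot and the scene stay as the last script left them, time stands still between calls to the robot, and variables do not carry over. Pictures are saved under pics/ and viewed, at most 10 in all, crops included, and the job is handed in when it is done.

```bash
ls; mkdir -p pics
python3 - <<'E'
from station import *
import cv2
for n in("side","top"):
    cv2.imwrite(f"pics/{n}0.png",snapshot(n)); c=camera_info(n); print(n,c)
print(arm.read_time(),arm.read_eef_rot(),arm.read_ft_force(),arm.read_opening())
E
```

```text
pics
side {'fx': 514.5380593564182, 'fy': 514.5380593564182, 'cx': 325.9503175160136, 'cy': 199.66802032228094, 'R': array([[ 0.97093618, -0.23932247, -0.00277418],
       [-0.13196202, -0.52563069, -0.84041561],
       [ 0.19967214,  0.81635601, -0.54193533]]), 't': array([-0.5349664 ,  0.20504851,  1.87928023])}
top {'fx': 417.76829458627986, 'fy': 417.76829458627986, 'cx': 317.1692434476125, 'cy': 200.71239171090127, 'R': array([[-0.00764587, -0.99993304, -0.00868696],
       [-0.99478626,  0.00848941, -0.10162785],
       [ 0.10169479,  0.00786463, -0.99478456]]), 't': array([0.07218481, 0.56609738, 1.57566445])}
0.1 [ 9.74470886e-01  2.24510731e-01 -2.83745790e-04 -1.15917672e-03] [ 0.41926145  0.3919387  -0.36198808] 1.0031784455117216
```

View pics/top0.png

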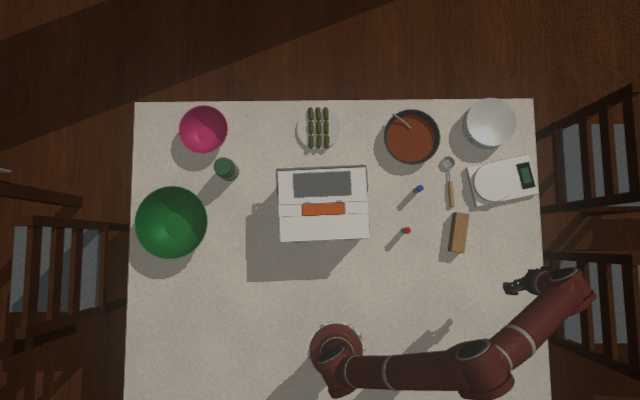

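View pics/side0.png

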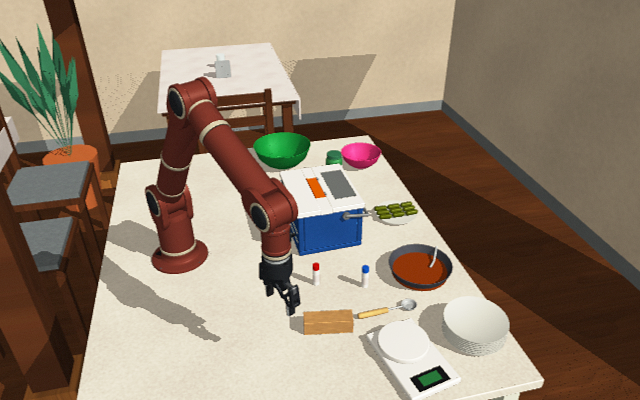

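The top view shows the flap near (323,209), the blue cap at (420,188) and the red cap at (406,230). The side view has the blue tube at (365,276). I'll enlarge both views for better pixels.

Run:
```python
import cv2,numpy as np
t=cv2.imread("pics/top0.png");s=cv2.imread("pics/side0.png")
a=cv2.resize(t[160:250,270:430],None,fx=5,fy=5,interpolation=cv2.INTER_CUBIC)
cv2.imwrite("pics/topc.png",a)
b=cv2.resize(s[160:300,280:400],None,fx=4,fy=4,interpolation=cv2.INTER_CUBIC)
cv2.imwrite("pics/sidec.png",b)
for n,im in(("top",t),("side",s)):
    h=cv2.cvtColor(im,cv2.COLOR_BGR2HSV)
    m=cv2.inRange(h,(5,180,120),(14,255,255))
    k,l,st,c=cv2.connectedComponentsWithStats(m)
    for i in range(1,k):
        if 100<st[i][4] and 270<c[i][0]<380 and c[i][1]<230: print(n,'orange',st[i],c[i],cv2.boxPoints(cv2.minAreaRect(np.argwhere(l==i)[:,::-1].astype(np.float32))).tolist())
    m=cv2.inRange(h,(105,150,60),(125,255,255))
    k,l,st,c=cv2.connectedComponentsWithStats(m)
    for i in range(1,k):
        if 10<st[i][4]: print(n,'blue',st[i],c[i])
```

```text
top blue [418 186   5   5  16] [419.875  187.6875]
side orange [306 178  20  20 199] [315.49246231 187.70854271] [[306.00006103515625, 179.00001525878906], [314.40008544921875, 174.8000030517578], [325.00006103515625, 196.00001525878906], [316.60003662109375, 200.2000274658203]]
side blue [346 209  17   5  57] [355.50877193 211.28070175]
side blue [ 294  212   68   44 2171] [327.05757715 232.8046983 ]
side blue [363 265   6   8  41] [365.36585366 268.90243902]
```

View pics/topc.png

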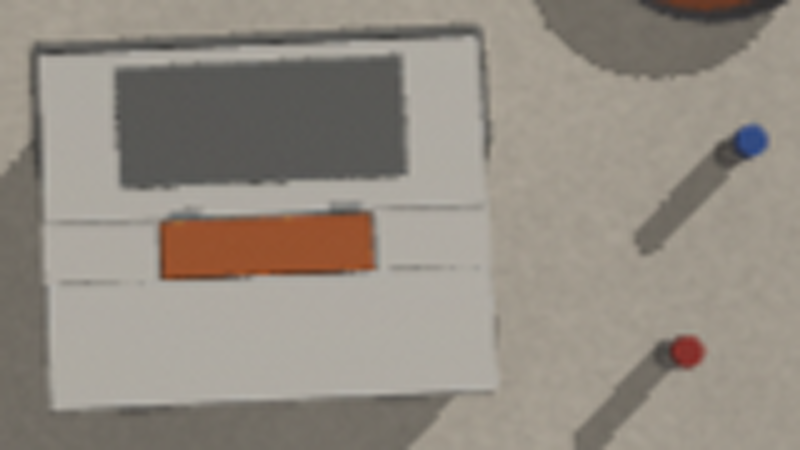

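View pics/sidec.png

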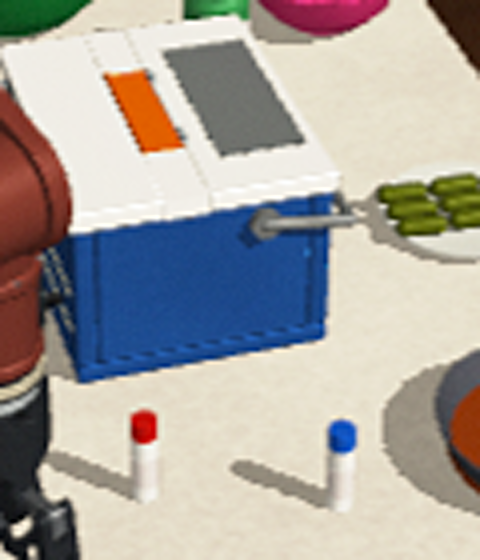

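The enlarged top crop shows the lid corners at (52,410), (496,390), (481,35) and (40,50), and the flap corners at (160,221), (373,211), (375,269) and (162,279). The blue cap is at (750,140) and the red cap at (687,351). In the side crop the blue cap is at (342,437) and the flap corners are (105,73), (147,68), (184,147) and (142,154).

```bash
cat > est.py <<'E'
import numpy as np
from scipy.optimize import least_squares
from station import camera_info
C={n:camera_info(n) for n in("top","side")}
def proj(n,X):
    c=C[n];p=np.atleast_2d(X)@c["R"].T+c["t"];return np.c_[c["fx"]*p[:,0]/p[:,2]+c["cx"],c["fy"]*p[:,1]/p[:,2]+c["cy"]]
E
python3 - <<'E'
from est import *
T=lambda a:np.array(a)/5+[269.6,159.6]; S=lambda a:np.array(a)/4+[279.6,159.6]
P=np.array([[-.12,.15],[-.12,-.15],[.12,-.15],[.12,.15],[.004,.073],[.004,-.073],[-.036,-.073],[-.036,.073]])
tp=T([[52,410],[496,390],[481,35],[40,50],[160,221],[373,211],[375,269],[162,279]])
sp=S([[105,73],[147,68],[184,147],[142,154]]); si=[7,4,5,6]
def W(q,p): c,s=np.cos(q[2]),np.sin(q[2]); return np.c_[p@np.array([[c,s],[-s,c]])+q[:2],np.full(len(p),.19)]
for use in(0,1):
    f=lambda q:np.r_[(proj("top",W(q,P))-tp).ravel(),use*(proj("side",W(q,P[si]))-sp).ravel()]
    r=least_squares(f,[.6,0,0]);print(r.x);print(r.fun.reshape(-1,2).round(1).tolist())
for nm,t,s in(("blue",[750,140],[342,437]),("red",[687,351],[144,427])):
    f=lambda q:np.r_[(proj("top",[q[0],q[1],.084])-T([t])).ravel(),(proj("side",[q[0],q[1],.076])-S([s])).ravel()]
    r=least_squares(f,[.6,-.2]);print(nm,r.x,r.fun.round(1))
E
```

```text
[0.53940339 0.04641565 0.03113788]
[[0.6, -1.2], [-0.6, -0.6], [-1.1, 1.2], [0.9, 1.6], [0.2, -0.3], [-0.1, -0.0], [-0.0, -0.0], [0.2, -0.4], [-0.0, 0.0], [-0.0, 0.0], [0.0, -0.0], [0.0, -0.0]]
[0.53927251 0.04636166 0.02940615]
[[0.5, -1.3], [-0.6, -0.5], [-1.1, 1.3], [1.0, 1.6], [0.2, -0.3], [-0.1, 0.1], [-0.0, 0.0], [0.2, -0.4], [-0.0, 0.2], [-0.4, 0.0], [0.5, -0.2], [0.3, -0.3]]
blue [ 0.60664493 -0.31524199] [ 0.5  0.  -0.1 -0.6]
red [ 0.45060215 -0.26360319] [ 0.4  0.  -0.  -0.5]
```

```bash
cat > h.py <<'E'
import numpy as np
from station import arm,snapshot,camera_info,ticket
BOX=np.array([.5393,.0464]);PSI=.0294
Q=[np.cos(PSI/2),np.sin(PSI/2),0,0]
R2=np.array([[np.cos(PSI),-np.sin(PSI)],[np.sin(PSI),np.cos(PSI)]])
def W(x,y,z): return np.r_[BOX+R2@[x,y],z]     # box frame -> world
def B():                                        # TCP in box frame
    p=np.array(arm.read_tool_pos());return np.r_[R2.T@(p[:2]-BOX),p[2]]
def F():                                        # force in box axes
    f=np.array(arm.read_ft_force());return np.r_[R2.T@f[:2],f[2]]
def go(x,y,z,v=.1): arm.line_to(W(x,y,z),velocity=v,ori=Q)
def st(s=""): print(s,"t",round(arm.read_time(),2),"B",(B()*1e3).round(1),"F",F().round(1),"op",round(arm.read_opening(),3))
E
python3 - <<'E'
from h import *
import cv2
b=[.6066,-.3152]
arm.movep([*b,.26],Q);st()
arm.line_to([*b,.138],velocity=.12);st()
arm.move_gripper(0,effort=60);st("grip");print(arm.read_finger_force())
arm.line_to([*b,.36],velocity=.2);arm.pause(.2);st("up")
im=[snapshot(n) for n in("side","top")]
cv2.imwrite("pics/g.png",np.vstack([cv2.resize(im[0][80:330,250:450],None,fx=2,fy=2)]))
E
```

```text
t 1.66 B [  55.4 -365.5  260.2] F [-0.3 -0.  -0.4] op 0.999
 t 2.83 B [  57.2 -363.8  139. ] F [-0.3 -0.3 -0.2] op 1.003
grip t 3.42 B [  56.9 -363.8  138.4] F [-0.3 -0.3  2.4] op 0.251
58.660091422498226
up t 4.88 B [  56.4 -363.3  358.8] F [-0.2 -0.3 -0.5] op 0.255
```

View pics/g.png

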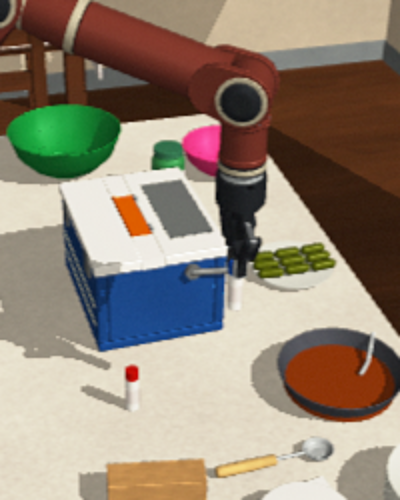

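The tube is held and hangs upright below the fingers. Next I'll carry it over the mouth, push in through the flap, and touch the near edge to get an x reference.

Run:
```python
from h import *
import cv2
arm.movep(W(.056,-.20,.39),Q)
arm.movep(W(-.02,-.019,.38),Q);arm.pause(.2);st("above")
s=snapshot("side");cv2.imwrite("pics/a.png",cv2.resize(s[100:260,240:400],None,fx=3.5,fy=3.5))
z=.335;go(-.02,-.019,z,.1)
while z>.27:
    z-=.01;go(-.02,-.019,z,.06)
    if abs(F()).max()>12: break
st("in")
```

```text
above t 6.69 B [-19.2 -21.2 379.8] F [-0.6 -0.7 -0.4] op 0.259
in t 9.56 B [-20.5 -19.  264.3] F [-2.3 -0.6 -1. ] op 0.258
```

View pics/a.png

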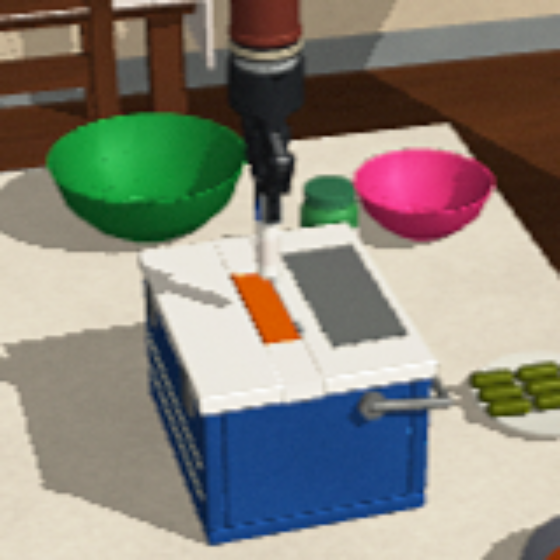

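The tube was above the near half of the flap, and it is now through it. Now I'll touch the near edge.

Run:
```python
from h import *
f0=F();x=-.02
for i in range(10):
    x-=.001;go(x,-.019,.27,.03);f=F();print(round(x*1e3),(B()*1e3).round(1),f.round(1))
    if f[0]>f0[0]+4.5: break
print(round(arm.read_time(),2))
go(-.02,-.019,.27,.03);arm.pause(.1);st()
```

```text
-21 [-20.7 -19.  270.5] [-1.  -0.6 -0.9]
-22 [-21.7 -19.  270.4] [-0.6  0.4  0.3]
-23 [-23.  -19.  270.1] [-0.9 -0.4 -0.5]
-24 [-24.1 -18.9 270. ] [-1.5 -0.1 -0.2]
-25 [-25.1 -19.  270. ] [-1.4 -0.1 -0.6]
-26 [-26. -19. 270.] [-1.1  0.4 -0.6]
-27 [-26.4 -19.  270.1] [ 0.8  0.  -1.2]
-28 [-26.8 -19.  270.2] [ 2.8  0.4 -3.4]
11.62
 t 12.14 B [-20.8 -19.  269.6] F [-1.2 -0.2 -1.4] op 0.255
```

```bash
cat >> h.py <<'E'
def down(x,y,z,zmin,lim,dz=.001,v=.03):
    f0=F()[2]
    while z>zmin:
        z-=dz;go(x,y,z,v);f=F()
        if f[2]>f0+lim: return z,f
    return z,None
E
python3 - <<'E'
from h import *
x,y=-.0205,-.019
go(x,y,.243,.06);arm.pause(.1);st("pre")
z,f=down(x,y,.243,.222,2.5);print(z,f);st("contact")
for i in range(40):
    if f is None or y>.02: break
    y+=.001;go(x,y,z,.03);f=F();b=B();print(round(y*1e3),(b*1e3).round(1),f.round(1))
    if f[2]<.3 or f[1]<-5: break
    if f[2]>5: z+=.0003
    if f[2]<1.5: z-=.0003
st()
E
```

```text
pre t 12.84 B [-20.7 -19.  242.9] F [-1.4 -0.1 -1.5] op 0.255
0.22899999999999998 [-1.65738212  0.30125137  4.81040477]
contact t 16.34 B [-20.1 -19.  229.9] F [-1.7  0.3  4.8] op 0.253
-18 [-20.1 -18.7 229.9] [-2.3 -1.2  5.5]
-17 [-20.1 -18.  229.9] [-1.9 -2.5  5.5]
-16 [-20.2 -16.6 229.9] [-0.9 -3.5  5.1]
-15 [-20.4 -14.9 229.9] [-0.4 -2.1  4.2]
-14 [-20.5 -13.9 229.8] [-1.1 -2.3  2.9]
-13 [-20.6 -12.7 229.8] [-1.2 -2.5  2.2]
-12 [-20.6 -11.6 229.8] [-0.5 -1.7  1.7]
-11 [-20.7 -10.6 229.7] [-0.6 -1.5  1.8]
-10 [-20.7  -9.6 229.7] [ 0.3 -0.9  1.2]
-9 [-20.6  -8.9 229.5] [-1.  -1.   0.2]
 t 18.84 B [-20.6  -8.9 229.5] F [-1.  -1.   0.2] op 0.256
```

```bash
cat > sweep.py <<'E'
from h import *
def sweep(x,y,z,y1,zs):
    for i in range(45):
        b=B();f=F()
        print(round(y*1e3,1),round(z*1e3,1),(b*1e3).round(1),f.round(1))
        if b[2]<zs-.0025: return "DROP",y,z
        if f[1]<-6: return "CATCH",y,z
        if y>=y1: return "END",y,z
        if f[2]<1: z-=.0008
        else:
            y+=.001
            if f[2]>4: z+=.0004
        go(x,y,z,.03)
E
python3 - <<'E'
from sweep import *
print(sweep(-.0205,-.009,.2290,.02,.2298));st()
E
```

```text
-9.0 229.0 [-20.6  -8.9 229.5] [-1.  -1.   0.2]
-9.0 228.2 [-20.7  -8.4 227.9] [-0.9  0.8  0.4]
-9.0 227.4 [-20.7  -8.5 227.2] [-1.8  0.7 -0.3]
('DROP', -0.009, 0.22740000000000002)
 t 19.34 B [-20.7  -8.5 227.2] F [-1.8  0.7 -0.3] op 0.256
```

It drops near y = -9 mm. I'll descend gently, with side-force compliance.

Run:
```python
from h import *
x,y,z=-.0205,-.0087,.2272
for i in range(60):
    z-=.001;go(x,y,z,.03);f=F()
    if i%3==0 or f[2]>1: print(round(z*1e3,1),(B()*1e3).round(1),f.round(1))
    if abs(f[1])>2: y+=.0003*np.sign(f[1])
    if f[0]>1.5: x+=.0003
    if f[0]<-4: x-=.0003
    if f[2]>5 or z<.1945: break
arm.pause(.2);st()
```

```text
226.2 [-20.6  -8.5 226.1] [-1.2  0.7  0.1]
223.2 [-20.4  -8.6 223.2] [-0.7  0.4  0.1]
220.2 [-20.6  -8.7 220.1] [-0.1  1.2  0.3]
217.2 [-20.5  -8.7 217.1] [-0.7  1.2 -0.4]
214.2 [-20.5  -8.7 214.1] [-0.7  0.2  0.1]
211.2 [-20.5  -8.7 211.1] [-0.6  0.9  0.2]
208.2 [-20.5  -8.7 208.1] [-1.   0.7  0.4]
205.2 [-20.6  -8.7 205.1] [-0.8  1.5 -0.1]
202.2 [-20.5  -8.7 202.1] [-1.   1.8 -0.8]
199.2 [-20.5  -8.7 199.1] [-0.1  1.5  0.7]
196.2 [-20.6  -8.7 196.1] [-0.8  0.5  0.4]
 t 27.79 B [-20.5  -8.7 194.1] F [-1.6  0.5  0.3] op 0.256
```

Run:
```python
from h import *
import cv2
x,y,z=-.0205,-.0087,.1942
while z>.1922:
    z-=.0005;go(x,y,z,.02);f=F();print(round(z*1e3,1),(B()*1e3).round(1),f.round(1))
    if f[2]>3: break
arm.move_gripper(.34,effort=20);st("rel")
arm.move_gripper(.5);st("open")
go(x,y,.24,.06);st();go(x,y,.30,.1);go(x,y,.42,.2);arm.pause(.3);st("up")
arm.movep(W(-.02,-.25,.42),Q);arm.pause(.5)
s=snapshot("side");t=snapshot("top")
a=cv2.resize(s[150:260,260:400],(560,440));b=cv2.resize(t[160:250,270:380],(440,360))
cv2.imwrite("pics/e.png",a);cv2.imwrite("pics/e2.png",b);st()
```

```text
193.7 [-20.4  -8.7 193.8] [-1.1  0.5  1.4]
193.2 [-20.4  -8.7 193.4] [-0.6  1.4  1.3]
192.7 [-20.4  -8.7 192.9] [-1.3  1.2  3.1]
rel t 28.78 B [-20.8  -9.3 192.4] F [-0.9 -1.5  0.1] op 0.341
open t 29.07 B [-20.9  -9.1 192.4] F [-1.5 -1.3 -1. ] op 0.498
 t 30.01 B [-19.7  -8.6 240.5] F [-1.2  0.5  2.1] op 0.497
up t 31.81 B [-20.7  -8.7 419. ] F [0.7 0.6 0. ] op 0.496
 t 33.37 B [ -20.  -249.9  420. ] F [-0.1  0.1  0.1] op 0.499
```

View pics/e.png

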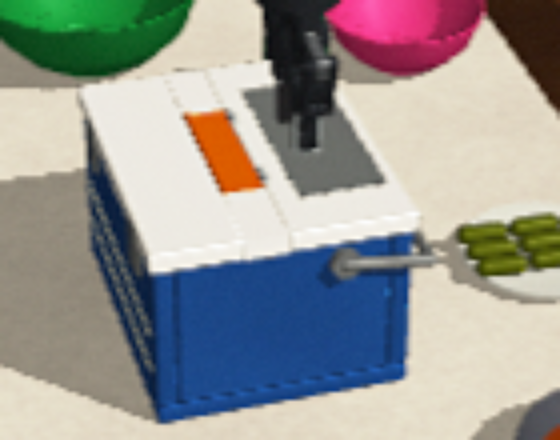

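View pics/e2.png

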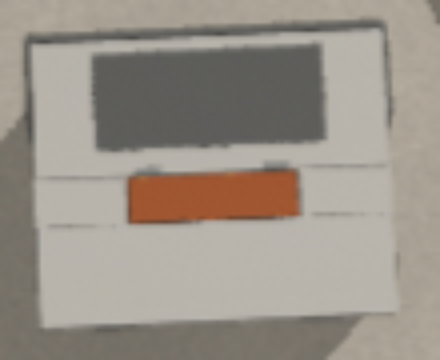

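The flap is flush and shut, at (225,150) in the side crop and (213,196) in the top crop. The gripper is empty, so I'm handing in.

```bash
python3 -c "
from station import ticket
print(ticket.finish_job())"
```

```text
the job is handed in; nothing more can be done
None
```

I felt for the free cell (found near y = -9 mm in the box frame), lowered the blue-capped tube about 37 mm to the foam pad with about 3 N on the wrist, and released it; the flap looks shut in both cameras and the job is handed in at about 33 s, though no verdict came back.

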